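# Close the sliding button mould on its locating pin

### The job

Close the empty button mould for a dry-fit check: pick up the steel closing plate by its grip bar and slide it into the guide slot of the mould base from the open mouth that faces you, under the two lips. Slide it along until the hidden socket in its underside finds the locating pin, then press it down against the sprung bed until it sits fully home, and finish while still holding it pressed down there; do not let go. Leave the wax tin, the brass mould cup and the wrench where they are.

Things in the scene. Friction and masses are not known exactly. Their poses are not given: they have to be found in the camera images.
- closing_plate: loose steel plate 90 (x) by 80 (y) by 10 mm, 0.3 kg, flat on the table. Aluminium grip bar on top: 56 mm along x, 16 mm wide, top 60 mm above the underside, on a 70 x 26 mm foot (top at 14 mm). Underside: round socket at its centre, 13 mm wide, 10 mm deep, not seen from above. The same after half a turn. Origin: centre of the underside (socket mouth)
- mould_base: fixed dark steel guide block, foot 170 x 132 mm, 67 mm high. Origin: centre of its underside, on the table; x along the slot, from the open mouth (-x, robot's side) to the end stop (face at x +73 mm, 18 mm beyond the closed plate's edge). Slot 83 mm wide; lips over both sides, x -65 to +83 mm, z 54 to 60 mm, 70 mm apart. The closed plate's x axis is along the base's x (either way)
- slot_mouth (a point): middle of the flared mouth of the slot, at base x = -86, y = 0, z = 41 mm. From here to x = -64 mm the side guides narrow from about 104 to 83 mm, the lip ends come down from z 61 to 54 mm (undersides) and a ramp rises from z 29 to 40 mm. A level plate with its underside at z 41 to 44 mm passes in under the lips
- pin_top (a point): top centre of the fixed steel locating pin, 10 mm diameter, last 2.5 mm tapered to 6 mm; at base x = +10, y = 0, z = 39.5 mm, 1.5 mm below the surface of the raised bed, in an 18 mm round opening of the bed. It stops a plate that is not in line after 1.5 mm down; a plate in line goes down 8 mm
- sprung_bed (a joint): sprung aluminium bed in the slot that the plate rides on: 0 = up (top at base z 41 mm), grows as it is pushed down (m). It pushes up with 4 N at 0, 0.6 N more per mm, 9 N at 0.008. There the plate sits home on fixed side ledges, its underside at base z 33 mm. Let go, the bed lifts the plate again
- wax_tin: round yellow tin, 66 mm diameter, 26 mm high, loose; leave alone. Origin: centre of its underside.
- optic_mould: ribbed brass mould cup, 65 mm diameter, 72 mm high, loose; leave alone. Origin: centre of its underside.
- open_wrench: flat open-ended steel wrench, 144 x 24 x 5 mm, loose; leave alone. Origin: centre of its underside.

How it is judged:
On the way:
1. the plate is in the slot, under the lips, between the mouth and the pin, still up on the bed (x of closing_plate in the frame of mould_base between -0.075 and 0.004 m and y of closing_plate in the frame of mould_base between -0.004 and 0.004 m and z of closing_plate in the frame of mould_base between 0.0365 and 0.047 m and angle between the x axis of closing_plate and the x axis of mould_base, either way round below 0.06 rad), for 0.1 s.
At the end, for the whole second after the job is handed in: plate on the pin (socket within 3 mm of the pin axis, within 0.06 rad of the slot direction, level within 0.03 rad), underside at most 1.5 mm above the ledges, bed pushed down over 6.5 of 8 mm, fingers still on the plate with over 3 N, plate still (horizontal distance between closing_plate and pin_top below 0.003 m and z of closing_plate in the frame of mould_base below 0.0345 m and angle between the x axis of closing_plate and the x axis of mould_base, either way round below 0.06 rad and angle between closing_plate's own z axis and vertical below 0.03 rad and value of joint sprung_bed above 0.0065 m and contact force between the fingers and closing_plate above 3 N and linear speed of closing_plate below 0.01 m/s); the arm keeps its last pose, push and grip.
It fails at once if the wax tin is pushed out of its place (more than 30 mm) (distance of wax_tin from where it was at the start of the episode above 0.03 m).
It fails at once if the optic mould is pushed out of its place (more than 30 mm) (distance of optic_mould from where it was at the start of the episode above 0.03 m).
It fails at once if the open wrench is pushed out of its place (more than 30 mm) (distance of open_wrench from where it was at the start of the episode above 0.03 m).
It also fails if it takes over 50 s, if anything falls off the work surface, if the arm or the gripper's body presses on something with over 40 N, if the wrist force passes 120 N, or if a joint passes its speed limit or range.

### The arm

A 6-joint arm with a two-finger parallel gripper is mounted at the origin on a cart in front of the work surface, level with it; the furniture and walls round the work are solid. World frame = base frame: x ahead of the robot, y to its left, z up, the work surface at z = 0. Lengths are in m, angles in rad, forces in N, time in s.
With the tool pointing down it reaches from about 0.275 to 0.875 m from the base axis. Payload 12.5 kg.
Tool frame: the origin (TCP) lies on the centre line of the jaws, within the pads' length; the fingertips stand r.finger_overhang ahead of it and the grasp point (between the pads) lies 3 mm ahead of it (r.finger_overhang is the distance from the TCP to the fingertips, in m); z points along the fingers, y is the line along which they close (so a half turn about z gives the same grasp; the last joint's range is limited). The gripper opens to 85 mm and grips with 20 to 120 N. Pads are 22 mm wide; open, the fingers measure 114 mm over their backs; the gripper's body (76 mm by 85 mm) begins 54 mm behind the grasp point. The pads swing forward as they close: fully open they stand 13 mm farther back than shut.
Start: joints at [-1.251, 0.351, 1.652, -0, 1.139, -0.085], TCP at [0.217, -0.506, 0.253] pointing down, gripper open.
Joint ranges: [-2.75, 2.75], [-0.79, 2.1], [0.01, 2.65], [-1.57, 4.71], [0.07, 3.14], [-2.87, 2.87]. Speed limits (rad/s): [2.22, 2.22, 2.79, 3.14, 3.14, 3.14].

### API

Orientations are given as a unit quaternion [x, y, z, w].
In Python, from cell import r, optics gives the robot as it stands. The module is installed in compiled form; this text tells all that it offers. Calls block until the motion is done:
- r.move_to(position, orientation): joint-space move of the TCP to a pose.
- r.move_linear(position, rot=None, vel=0.15): straight line of the TCP; rot=None keeps the orientation; vel is the mean speed in m/s.
- r.set_joints(angles): joint-space move.
- r.set_gripper(opening, squeeze=None): opening from 0.0 (shut) to 1.0 (fully open); squeeze is the grip in N (None keeps the last); returns when the fingers have stopped.
- r.sleep(seconds).
- r.inverse_kinematics(position, orientation): joint angles nearest the present ones, or None.
- optics.get_image(name): name is "scene" or "side" or "wrist"; returns a dict with "pixels" (480x640x3 uint8, red, green, blue), "depth" (480x640 float32, m along the optical axis (not along the pixel's ray), 0 where there is no reading), "fx", "fy", "cx", "cy" (pixels), "D" ([k1, k2, p1, p2, k3] as OpenCV has them; the pictures are not rectified), "camera_from_world" (4x4, takes a point from world to camera coordinates); the wrist camera has in their place "mount" (4x4, takes a point from camera to tool coordinates, whose origin is the TCP and whose axes are the flange's). Camera axes: x right, y down, z forward; pixel columns grow to the right and rows downward; lengths in m; the calibration is good to about 2 mm. A picture is of the moment at which its call begins: read the wrist's pose just before it.
A pose or a line that the arm cannot do raises r.PlanningError and nothing moves.
- r.hand_in(): hands the job in; it is judged then, once.
Readings, each from a call of its own:
- r.current_t(): time.
- r.current_q(): joint angles.
- r.current_qvel(): joint speeds.
- r.current_effort(): joint torques, N m.
- r.current_tool_pos(): TCP position.
- r.current_ee_rot(): TCP orientation.
- r.current_contact_force(): force on the tool from outside, world axes, zero at the start.
- r.current_torque(): the same for the moment, N m.
- r.current_opening(): opening from 0.0 (shut) to 1.0 (fully open).
- r.current_finger_force(): force on a finger pad.
Only numpy, scipy, OpenCV 4.12 (cv2) and the standard library are available. Lean on these libraries where they do the work, as an engineer would, in place of code of your own. Each camera call takes 0.05 s, during which the arm holds its last target. There are 200 camera calls.

## Working session

There is one attempt and no reset: what is moved stays moved. The work goes in short steps, each a Python script; the robot and the scene stay as the last script left them, time stands still between calls to the robot, and variables do not carry over. Pictures are saved under pics/ and viewed, at most 10 in all, crops included, and the job is handed in when it is done.

```bash
mkdir -p pics; cat > h.py <<'E'
import numpy as np, cv2
from cell import r, optics
from scipy.spatial.transform import Rotation as R
def shot(n,fn=None):
    p=np.array(r.current_tool_pos());q=r.current_ee_rot()
    im=optics.get_image(n)
    if n=="wrist":
        T=np.eye(4);T[:3,:3]=R.from_quat(q).as_matrix();T[:3,3]=p
        im["wc"]=T@np.array(im["mount"])
    else: im["wc"]=np.linalg.inv(np.array(im["camera_from_world"]))
    if fn: cv2.imwrite(fn,im["pixels"][:,:,::-1]); np.save(fn[:-4]+".npy",im,allow_pickle=True)
    return im
def load(fn): return np.load(fn,allow_pickle=True).item()
def ray(im,u,v):
    K=np.array([[im["fx"],0,im["cx"]],[0,im["fy"],im["cy"]],[0,0,1.]])
    a=cv2.undistortPoints(np.array([[[u,v]]],float),K,np.array(im["D"],float))[0,0]
    return np.array([a[0],a[1],1.])
def atz(im,u,v,z):
    d=im["wc"][:3,:3]@ray(im,u,v);o=im["wc"][:3,3]
    return o+d*(z-o[2])/d[2]
def dep(im,u,v):
    return (im["wc"]@np.append(ray(im,u,v)*im["depth"][int(round(v)),int(round(u))],1))[:3]
def proj(im,P):
    K=np.array([[im["fx"],0,im["cx"]],[0,im["fy"],im["cy"]],[0,0,1.]])
    cw=np.linalg.inv(im["wc"])
    return cv2.projectPoints(np.atleast_2d(P).astype(float),cv2.Rodrigues(cw[:3,:3])[0],cw[:3,3],K,np.array(im["D"],float))[0][:,0]
E
python3 - <<'E'
from h import *
for n in("scene","side"):
    im=shot(n,f"pics/{n}0.png");print(n,im["wc"].round(3).tolist())
print(r.current_t(),r.finger_overhang,r.current_ee_rot())
E
```

```text
scene [[-0.504, -0.668, 0.548, -0.109], [-0.864, 0.383, -0.328, 0.586], [0.009, -0.638, -0.77, 0.859], [0.0, 0.0, 0.0, 1.0]]
side [[0.996, -0.043, 0.081, 0.382], [-0.09, -0.603, 0.793, -0.499], [0.015, -0.797, -0.604, 0.592], [0.0, 0.0, 0.0, 1.0]]
0.1 0.022 [ 9.79589027e-01  2.01010166e-01 -6.08636442e-05 -4.98394470e-04]
```

View pics/scene0.png

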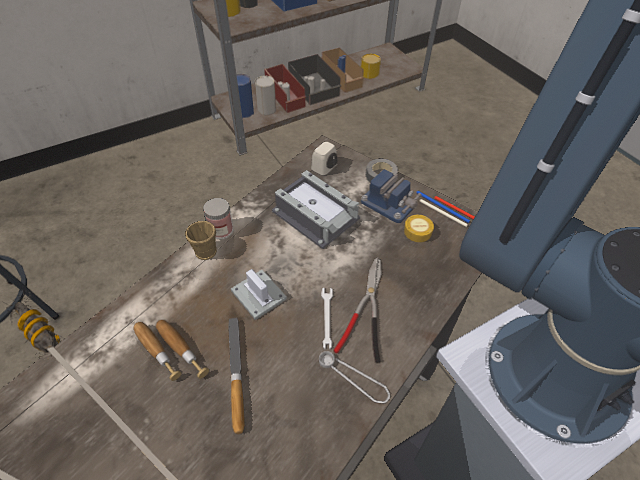

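View pics/side0.png

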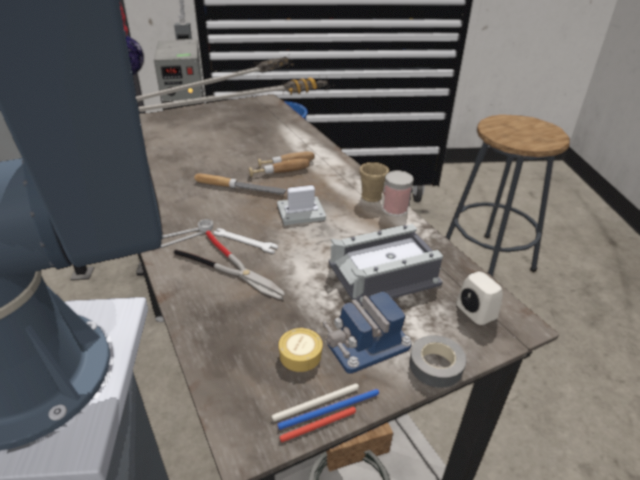

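The scene shows the plate at about (260,293) with its bar at (258,285). The base is at (316,207), the cup at (201,240), the tin at (419,228) and the wrench at (328,318). I'll enlarge the plate and base.

```bash
python3 - <<'E'
from h import *
im=load("pics/scene0.npy")
a=cv2.resize(im["pixels"][165:325,220:370][:,:,::-1],None,fx=3.7,fy=3.7,interpolation=cv2.INTER_CUBIC)
cv2.imwrite("pics/c1.png",a)
for n,u,v in(("bar",257,283),("base bed",316,204),("cup",201,232),("tin",419,224),("wr",327,318)):
    print(n,dep(im,u,v).round(3))
E
```

```text
bar [0.425 0.41  0.061]
base bed [0.572 0.188 0.042]
cup [0.623 0.454 0.044]
tin [0.412 0.005 0.025]
wr [0.314 0.312 0.005]
```

View pics/c1.png

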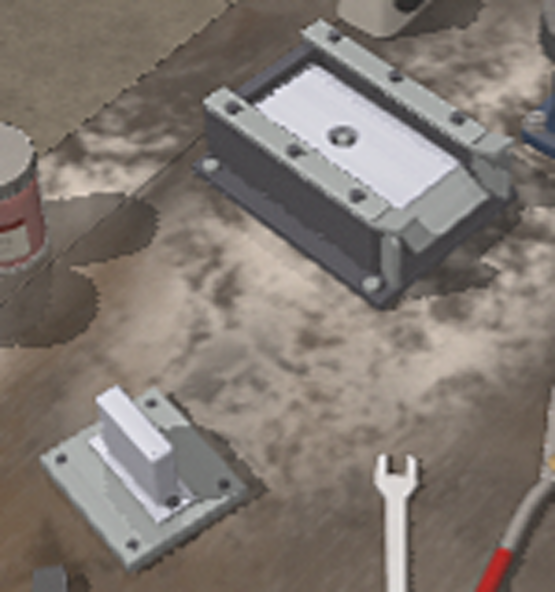

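The crop shows the mouth facing lower right, towards the robot, with the pin hole at scene (313,202). The plate corners (crop) are (40,462), (132,570), (248,490) and (155,392). I'll compute rough poses and then take a closer look with the wrist camera.

```bash
python3 - <<'E'
from h import *
im=load("pics/scene0.npy")
f=lambda x,y,z: atz(im,220+x/3.7-.37,165+y/3.7-.37,z)
P=np.array([f(*c,.01) for c in((40,462),(132,570),(248,490),(155,392))])
c=P.mean(0);print("plate",c.round(4),[np.linalg.norm(P[i]-P[i-1]).round(3) for i in range(4)])
for i in range(4): d=P[i]-P[i-1];print(np.degrees(np.arctan2(d[1],d[0])).round(1))
d=f(167,455,.06)-f(107,392,.06);print("bar",np.degrees(np.arctan2(d[1],d[0])))
print("pin",f(344,136,.041))
d=f(315,25,.06)-f(500,140,.06);print("lip",np.degrees(np.arctan2(d[1],d[0])),np.linalg.norm(d))
# look
w=shot("wrist");print(np.array(w["mount"]).round(3),w["fx"])
for nm,c,yaw in(("p",[.40,.38],0),("b",[.52,.19],0)):
  for yaw in np.radians(range(-180,180,30)):
    q=(R.from_euler("z",yaw)*R.from_euler("x",np.pi)).as_quat()
    print(nm,int(round(np.degrees(yaw))),end=" "); s=r.inverse_kinematics([*c,.3],q); print(None if s is None else np.round(s,2))
E
```

```text
plate [0.434  0.4073 0.01  ] [np.float64(0.079), np.float64(0.091), np.float64(0.08), np.float64(0.089)]
98.6
-170.6
-79.9
10.0
bar -169.34336724610333
pin [0.58483721 0.19026326 0.041     ]
lip 18.019069799302276 0.15726044299773612
[[-0.001 -0.956 -0.294  0.076]
 [ 1.    -0.001  0.     0.   ]
 [-0.    -0.294  0.956 -0.12 ]
 [ 0.     0.     0.     1.   ]] 378.73895166481395
p -180 [ 0.68  0.31  1.59  0.    1.24 -0.9 ]
p -150 [ 0.68  0.31  1.59  0.    1.24 -1.42]
p -120 [ 0.68  0.31  1.59  0.    1.24 -1.94]
p -90 [ 0.68  0.31  1.59  0.    1.24 -2.47]
p -60 None
p -30 [ 0.68  0.31  1.59 -0.    1.24  2.77]
p 0 [ 0.68  0.31  1.59 -0.    1.24  2.25]
p 30 [ 0.68  0.31  1.59 -0.    1.24  1.72]
p 60 [ 0.68  0.31  1.59 -0.    1.24  1.2 ]
p 90 [ 0.68  0.31  1.59 -0.    1.24  0.68]
p 120 [ 0.68  0.31  1.59 -0.    1.24  0.15]
p 150 [ 0.68  0.31  1.59  0.    1.24 -0.37]
b -180 [ 0.27  0.31  1.58  0.    1.24 -1.3 ]
b -150 [ 0.27  0.31  1.58  0.    1.24 -1.83]
b -120 [ 0.27  0.31  1.58  0.    1.24 -2.35]
b -90 None
b -60 None
b -30 [ 0.27  0.31  1.58 -0.    1.24  2.36]
b 0 [ 0.27  0.31  1.58 -0.    1.24  1.84]
b 30 [ 0.27  0.31  1.58 -0.    1.24  1.31]
b 60 [ 0.27  0.31  1.58 -0.    1.24  0.79]
b 90 [ 0.27  0.31  1.58 -0.    1.24  0.27]
b 120 [ 0.27  0.31  1.58  0.    1.24 -0.26]
b 150 [ 0.27  0.31  1.58  0.    1.24 -0.78]
```

```bash
cat >> h.py <<'E'
def Q(yaw): return (R.from_euler("z",yaw+np.pi)*R.from_euler("x",np.pi)).as_quat()
E
python3 - <<'E'
from h import *
r.move_to([.54,.175,.24],Q(np.radians(18)))
shot("wrist","pics/wb.png")
r.move_to([.415,.405,.22],Q(np.radians(10)))
shot("wrist","pics/wp.png");print(r.current_t())
E
```

```text
3.9333
```

View pics/wb.png

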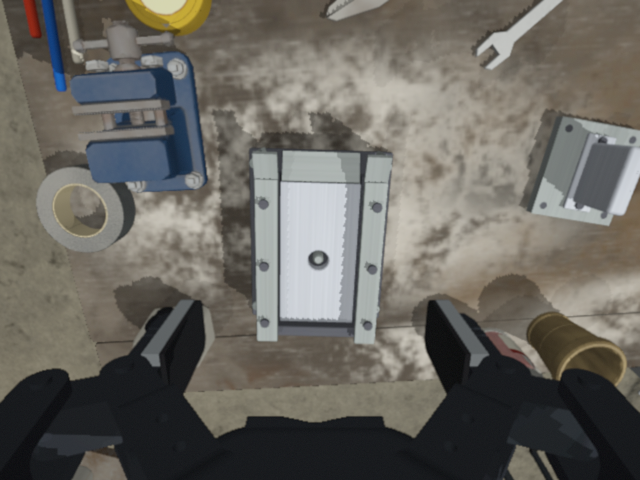

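View pics/wp.png

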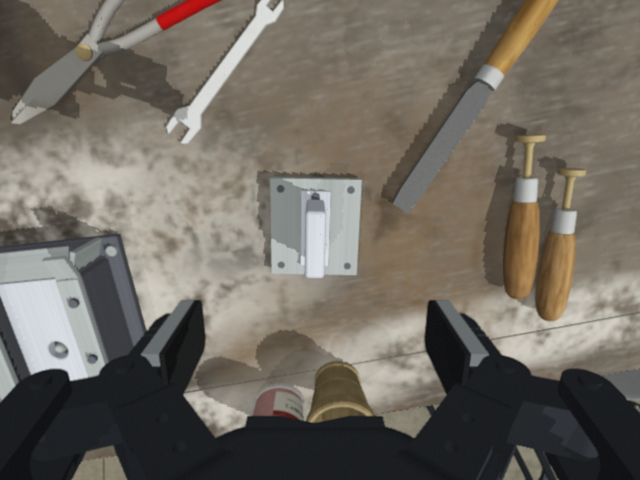

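The wrist view of the base puts the pin at (318,260). The lip bolts are at (263,203), (263,266), (264,322) on the left and (376,207), (371,269), (367,325) on the right. In the second view the plate corners are (271,179), (361,178), (358,276) and (272,275).

```bash
python3 - <<'E'
from h import *
b=load("pics/wb.npy");p=load("pics/wp.npy")
ang=lambda d:np.degrees(np.arctan2(d[1],d[0])).round(2)
L=np.array([atz(b,u,v,.064) for u,v in((263,203),(263,266),(264,322))]);Rr=np.array([atz(b,u,v,.064) for u,v in((376,207),(371,269),(367,325))])
print("bolts",ang(L[2]-L[0]),ang(Rr[2]-Rr[0]),"sep",np.linalg.norm(L-Rr,axis=1).round(4)); m=(L+Rr)/2;print("mid",m.round(4),ang(m[2]-m[0]))
pin=atz(b,318,260,.040);print("pin",pin.round(4),"depth bed",dep(b,318,285).round(4),"lip z",[dep(b,u,v)[2].round(4) for u,v in((266,235),(372,235))])
d=m[2]-m[0];d/=np.linalg.norm(d);n=np.array([-d[1],d[0],0]);print("pin lateral vs mid",n@(pin-m[1]))
# lip edges by gradient along rows
P=np.array([atz(p,u,v,.01) for u,v in((271,179),(361,178),(358,276),(272,275))])
print("plate",P.mean(0).round(4),[ang(P[i]-P[i-1]) for i in range(4)],[np.linalg.norm(P[i]-P[i-1]).round(4) for i in range(4)])
print("bar z",dep(p,315,240).round(4))
a=np.hstack([cv2.resize(i["pixels"][y:y+200,x:x+130][:,:,::-1],None,fx=3,fy=3,interpolation=cv2.INTER_CUBIC) for i,x,y in((b,255,148),(p,255,150))])
cv2.imwrite("pics/c2.png",a)
E
```

```text
bolts 16.05 16.38 sep [0.0905 0.091  0.0911]
mid [[0.5328 0.1759 0.064 ]
 [0.5846 0.1906 0.064 ]
 [0.6357 0.2058 0.064 ]] 16.21
pin [0.5866 0.1923 0.04  ] depth bed [0.6098 0.1999 0.0406] lip z [np.float64(0.0604), np.float64(0.0586)]
pin lateral vs mid 0.0010625802411964305
plate [0.4387 0.409  0.01  ] [np.float64(-171.39), np.float64(100.59), np.float64(10.25), np.float64(-80.76)] [np.float64(0.0909), np.float64(0.0787), np.float64(0.0928), np.float64(0.0813)]
bar z [0.4333 0.4076 0.0598]
```

View pics/c2.png

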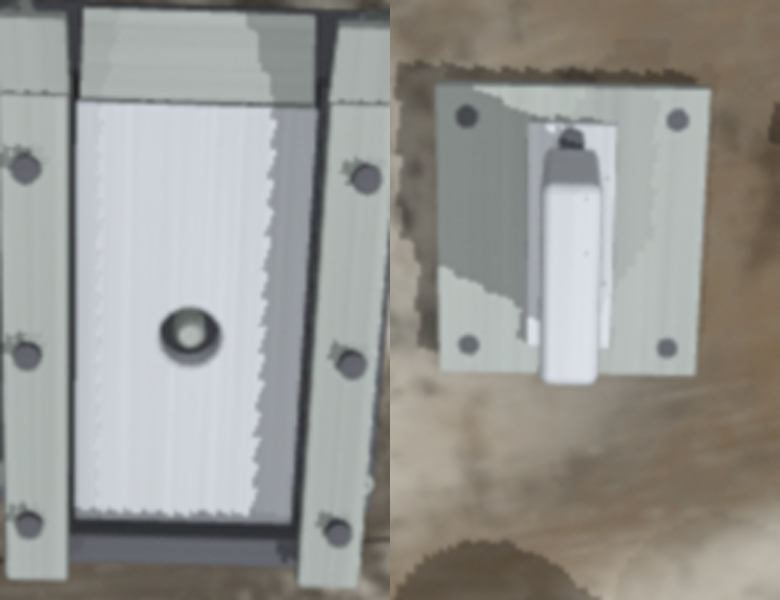

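```bash
python3 - <<'E'
from h import *
p=load("pics/wp.npy")
g=lambda x,y,z:atz(p,255+x/3-.33,150+y/3-.33,z)
ang=lambda d:np.degrees(np.arctan2(d[1],d[0])).round(2)
P=np.array([g(*c,.01) for c in((46,85),(321,88),(306,375),(50,371))])
print("plate",P.mean(0).round(4),[ang(P[i]-P[i-1]) for i in range(4)])
A,B=g(181.5,185,.06),g(178.5,383,.06);print("bar",((A+B)/2).round(4),ang(B-A),np.linalg.norm(B-A))
c=(P.mean(0)+(A+B)/2)/2; yaw=np.radians(9.9)
print("grasp",c)
r.move_to([c[0],c[1],.12],Q(yaw)); 
r.move_linear([c[0],c[1],.045],vel=.1); print(r.current_contact_force())
r.set_gripper(0.0,60); print(r.current_opening(),r.current_finger_force(),r.current_contact_force(),r.current_tool_pos())
r.move_linear([c[0],c[1],.14],vel=.1); print(r.current_opening(),r.current_contact_force(),r.current_t())
shot("wrist","pics/wg.png")
E
```

```text
plate [0.438  0.4084 0.01  ] [np.float64(-171.22), np.float64(99.32), np.float64(9.04), np.float64(-81.01)]
bar [0.4375 0.4081 0.06  ] 9.13 0.05446717336405887
grasp [0.43774646 0.40823411 0.035     ]
[-0.7273404   0.69519758 -0.1824918 ]
0.1800787090588264 60.502649545669556 [0.02221157 0.37860778 3.20441774] [0.4378925  0.4082874  0.04523896]
0.17618658261546677 [ 0.44000265 -0.21681004 -4.62709801] 7.0667
```

View pics/wg.png

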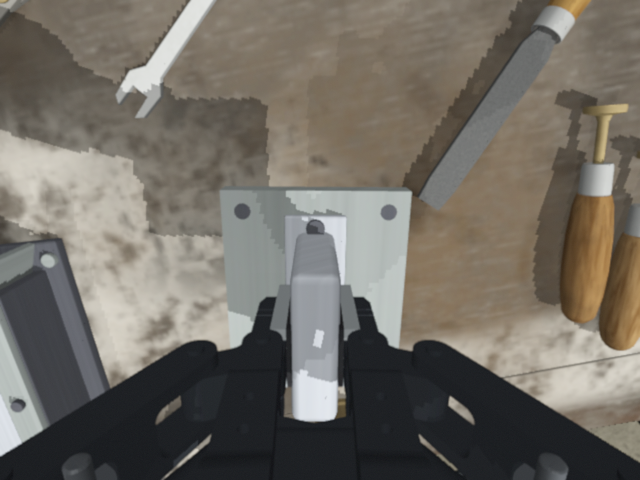

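The plate is held square, with its near edge running from (220,187) to (411,188). I'll measure its offset in the tool frame, then carry it to the mouth.

```bash
cat >> h.py <<'E'
BY=np.radians(16.2); D=np.array([np.cos(BY),np.sin(BY)]); N=np.array([-D[1],D[0]])
PIN=np.array([.5862,.1916]); ORG=PIN-.010*D
E
python3 - <<'E'
from h import *
im=load("pics/wg.npy")
tp=np.array(r.current_tool_pos());Rt=R.from_quat(r.current_ee_rot()).as_matrix()
for u,v in((220,187),(411,188)): print("edge tool",(Rt.T@(atz(im,u,v,tp[2]-.035)-tp)).round(4))
for u,v in((235,195),(400,195),(235,320),(392,320)): print("depth tool",(Rt.T@(dep(im,u,v)-tp)).round(4))
xy=ORG-.155*D
r.move_to([*xy,.14],Q(BY)); r.move_linear([*xy,.045+.043],vel=.1)
p=np.array(r.current_tool_pos());print(p,(p[:2]-ORG)@D,(p[:2]-ORG)@N,r.current_contact_force(),r.current_t())
shot("wrist","pics/wm.png");shot("side","pics/sm.png")
E
```

```text
edge tool [ 0.046  -0.0392  0.0351]
edge tool [0.0456 0.04   0.035 ]
depth tool [ 0.0425 -0.0333  0.0358]
depth tool [0.0425 0.0358 0.0358]
depth tool [-0.0155 -0.0366  0.0342]
depth tool [-0.0161  0.0358  0.0352]
[0.42805684 0.1459053  0.08827252] -0.15461229285488107 0.00024020784291657954 [ 0.54710885  0.1738245  -3.63246739] 8.8083
```

View pics/sm.png

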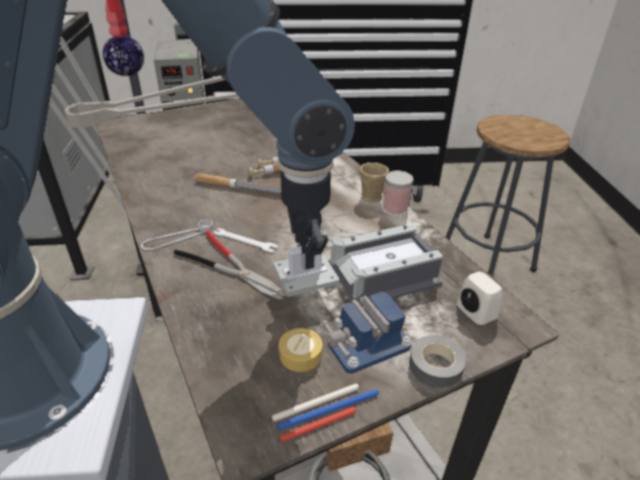

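The plate is level in front of the mouth, at about (305,277) in the side view. I'll insert it in steps while watching the forces.

```bash
cat >> h.py <<'E'
def bx(): 
    p=np.array(r.current_tool_pos());return np.round([(p[:2]-ORG)@D,(p[:2]-ORG)@N,p[2]-.045],4)
def fb():
    f=np.array(r.current_contact_force());return np.round([f[:2]@D,f[:2]@N,f[2]],1)
def go(x,y,z,vel=.05): r.move_linear([*(ORG+x*D+y*N),z+.045],vel=vel)
E
python3 - <<'E'
from h import *
for x in (-.135,-.125,-.118,-.110,-.10,-.09,-.08,-.07,-.06,-.05):
    go(x,0,.0428); f=fb(); print(bx(),f,r.current_torque().round(2))
    if abs(f[0])>15 or abs(f[1])>15 or abs(f[2]+4)>20: print("STOP");break
print(r.current_t())
E
```

```text
[-0.135   0.      0.0427] [-1.   1.1 -3.9] [ 0.01 -0.03 -0.03]
[-0.1247  0.      0.0428] [-0.   0.  -3.6] [-0.05  0.05 -0.02]
[-0.1178 -0.      0.0428] [-0.4 -0.3 -3.1] [-0.04  0.04  0.02]
[-0.1097 -0.      0.0428] [ 0.6 -0.  -3.8] [ 0.    0.03 -0.  ]
[-0.0998 -0.      0.0427] [-0.6 -0.5 -3.5] [0.   0.02 0.  ]
[-0.0898  0.      0.0428] [ 0.7 -0.  -4. ] [ 0.02 -0.    0.01]
[-0.0798  0.      0.0428] [ 0.3  0.4 -3.6] [-0.03  0.02 -0.03]
[-0.0698 -0.      0.0427] [-0.2  0.3 -2.7] [ 0.03 -0.05  0.  ]
[-0.0598  0.      0.0428] [-0.3 -0.1 -3.3] [0.01 0.03 0.03]
[-0.0498 -0.      0.0427] [-0.7 -0.2 -3.2] [ 0.02  0.03 -0.03]
12.5083
```

```bash
python3 - <<'E'
from h import *
go(-.02,0,.0425); r.sleep(.3); print(bx(),fb())
go(.0,0,.0420); r.sleep(.2); print(bx(),fb())
go(.0107,0,.0415,.03); print(bx(),fb())
for z in (.0405,.0395,.0385,.0375,.0365,.0355,.0345):
    go(.0107,0,z,.02); f=fb(); print(bx(),f,r.current_torque().round(2))
    if abs(f[2])>22 or np.hypot(*f[:2])>20: print("STOP");break
print(r.current_t())
E
```

```text
[-0.0201 -0.      0.0426] [ 0.  -0.3 -3.7]
[-0.0002 -0.      0.042 ] [-0.3  0.1 -4. ]
[ 0.0107 -0.      0.0414] [ 0.8  0.  -3.6]
[ 0.0107 -0.      0.0407] [-1.2 -0.3  1. ] [-0.07  0.25  0.01]
[0.0107 0.     0.0396] [-2.4 -0.1  0.7] [-0.1   0.29  0.  ]
[0.0107 0.     0.0385] [-2.3  0.7  1.8] [-0.06  0.36 -0.02]
[ 0.0107 -0.      0.0375] [-2.7 -0.4  2.6] [-0.09  0.38  0.01]
[ 0.0107 -0.      0.0365] [-2.8  0.8  3.1] [-0.09  0.46 -0.02]
[0.0107 0.     0.0355] [-3.1  0.6  3.7] [-0.1   0.39  0.02]
[ 0.0107 -0.      0.0345] [-2.6  0.7  4.7] [-0.09  0.46  0.02]
16.5667
```

It dropped onto the pin, and the force follows the bed spring. I'll press on to the ledges.

```bash
python3 - <<'E'
from h import *
for z in (.0337,.0332,.0328,.0324,.0320,.0316,.0312,.0308):
    go(.0107,0,z,.02); f=fb(); print(bx(),f,r.current_torque().round(2))
    if f[2]>18 or np.hypot(*f[:2])>20: print("STOP");break
r.sleep(.5);print(bx(),fb(),r.current_finger_force(),r.current_t())
im=shot("wrist","pics/we.png");Rt=R.from_quat(r.current_ee_rot()).as_matrix();tp=np.array(r.current_tool_pos())
for u,v in((250,205),(380,205),(255,300),(375,300)): print((Rt.T@(dep(im,u,v)-tp)).round(4))
E
```

```text
[0.0107 0.     0.0337] [-3.5  0.6  5.6] [-0.08  0.57  0.04]
[0.0107 0.     0.0333] [-4.6 -0.7  4.9] [-0.14  0.55 -0.01]
[ 0.0107 -0.      0.0332] [-4.6  0.7  9.4] [-0.13  0.81 -0.08]
[ 0.0107 -0.      0.0332] [-8.   0.1 12.5] [-0.29  1.05  0.04]
[0.0107 0.     0.0332] [-9.1  0.6 16.9] [-0.36  1.39  0.02]
[0.0107 0.     0.0332] [-10.7   0.3  22.2] [-0.44  1.64 -0.06]
STOP
[ 0.0108 -0.      0.0332] [-11.7  -1.   21.1] 63.45100522041321 18.5667
[ 0.0386 -0.0271  0.0342]
[0.0384 0.0273 0.0349]
[-0.006  -0.0273  0.0356]
[-0.0059  0.0273  0.0353]
```

View pics/we.png

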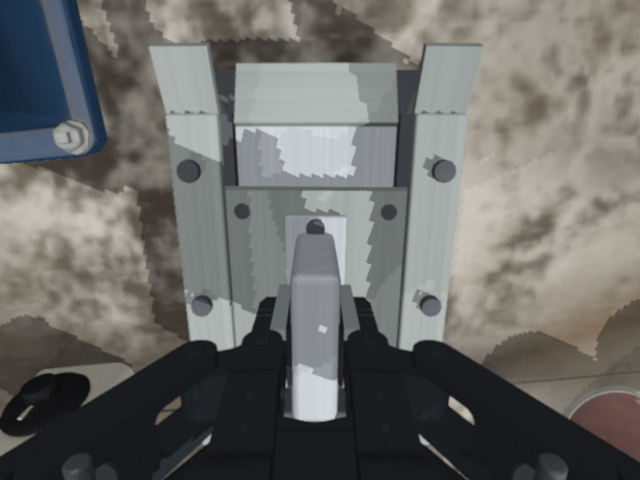

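The plate sits hard against the ledges at z 33.2 mm, with its near edge at row 187, square under the lips. One quick check that it's level before handing in.

```bash
python3 - <<'E'
from h import *
for n in("wg","we"):
    im=load(f"pics/{n}.npy")
    P=np.array([dep(im,u,v) for v in range(196,296,3) for u in (*range(250,282,3),*range(350,382,3))])
    c=np.linalg.lstsq(np.c_[P[:,:2]-P[:,:2].mean(0),np.ones(len(P))],P[:,2],rcond=None)[0]
    print(n,c.round(4),"along slot",(c[:2]@D).round(4))
z=R.from_quat(r.current_ee_rot()).as_matrix()[:,2];print(z.round(4),bx(),fb())
E
```

```text
wg [-0.1583 -0.0293  0.1047] along slot -0.1601
we [-0.2579 -0.0774  0.044 ] along slot -0.2693
[ 2.e-04  0.e+00 -1.e+00] [0.0107 0.     0.0332] [-11.4   0.4  21.3]
```

```bash
python3 - <<'E'
from h import *
for n in("wg","we"):
    im=load(f"pics/{n}.npy")
    for v in (200,230,260,280):
        print(n,v,[np.round(np.median([dep(im,u,w) for w in range(v-4,v+5) for u in us],axis=0),4).tolist() for us in(range(248,278),range(354,384))])
E
```

```text
wg 200 [[0.4013, 0.3795, 0.1038], [0.3938, 0.4233, 0.1038]]
wg 230 [[0.4144, 0.3814, 0.1037], [0.4065, 0.4261, 0.1037]]
wg 260 [[0.4279, 0.3831, 0.1038], [0.4201, 0.429, 0.1037]]
wg 280 [[0.4375, 0.3843, 0.1037], [0.4293, 0.431, 0.1037]]
we 200 [[0.5542, 0.1595, 0.0427], [0.5418, 0.2022, 0.0427]]
we 230 [[0.567, 0.1626, 0.0428], [0.5543, 0.2062, 0.0427]]
we 260 [[0.5803, 0.1659, 0.0427], [0.5673, 0.2107, 0.0426]]
we 280 [[0.5896, 0.1683, 0.0426], [0.5764, 0.2137, 0.0426]]
```

Level, with the top face at z 42.7 mm and therefore the underside at about 33 mm. Handing in.

```bash
python3 -c "
from h import *
print(bx(),fb(),r.current_t());print(r.hand_in())"
```

```text
[0.0107 0.     0.0332] [-11.4   0.4  21.3] 18.6167
the job is handed in; nothing more can be done
None
```

The closing plate is in the slot, on the pin and held pressed fully home on the ledges (underside at about 33 mm, level, about 21 N of push), and I handed the job in at 18.6 s; the verdict was not shown.

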